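# Set the wire tensioner and hold its arm open for threading

### The arm

A 6-joint arm with a two-finger parallel gripper is mounted at the origin on the work surface; the furniture and walls round the work are solid. World frame = base frame: x ahead of the robot, y to its left, z up, the work surface at z = 0. Lengths are in m, angles in rad, forces in N, time in s.
With the tool pointing down it reaches from about 0.25 to 0.775 m from the base axis. Payload 8.9 kg.
Tool frame: the origin (TCP) lies at the very end of the fingers, on their centre line; the grasp point (between the pads) lies 19 mm behind it; z points along the fingers, x is the direction in which the jaws open and shut, and the axes are right-handed (so a half turn about z gives the same grasp; the last joint's range is limited). The gripper opens to 85 mm and grips with 20 to 120 N. Pads are 22 mm wide; open, the fingers measure 114 mm over their backs; the gripper's body (76 mm by 85 mm) begins 54 mm behind the grasp point. The pads swing forward as they close: fully open they stand 13 mm farther back than shut.
Start: joints at [1.025, 0.291, -0.153, 1.127, 0, 1.431], TCP at [0.208, 0.482, 0.201] pointing down, gripper open.
Joint ranges: [-2.52, 2.52], [-0.91, 1.74], [-1.3, 1.37], [-1.96, 2.02], [-1.52, 1.47], [-3.14, 3.14]. Speed limits (rad/s): [2.22, 2.22, 2.79, 3.14, 3.14, 3.14].

### API

Orientations are given as a unit quaternion [w, x, y, z].
In Python, from bench import env gives the robot as it stands. The module is installed in compiled form; this text tells all that it offers.
- The arm moves only by the tool arm_command, never from a script. Its argument "increments" is a list of rows, each a list of 7 numbers: the turn, a rotation vector about the tool's x, y, z in rad, then the shift along the tool's x, y, z in cm, then the opening, from 0 (shut) to 1 (fully open). A call has exactly 8 rows; each row shifts and turns the commanded pose from where the row before left it, along the tool's axes as they then stand; what a row does not reach is not made up. A row lasts 1/8 s, in which the tool goes at most 62.5 mm and 10.7 degrees, less where a joint would pass 70% of its speed; a pose out of reach is approached as far as the arm can. A call with a gripper value outside its range is refused whole. The fingers move at their own pace and stop on an object; "squeeze" is the grip in N (left out, the last holds). Time passes only in rows, so rows that do not move let the fingers close, or fill a call up. It gives the time, the measured TCP pose, the force and the opening at its end, in the units of the state.
- env.get_state(): the state, without advancing time (a new reading comes with each control period).
- env.get_image(name): name is "side" or "top" or "wrist"; returns (picture, depth): 400x640x3 uint8, red, green, blue; 400x640 float32, m along the optical axis (not along the pixel's ray), 0 where there is no reading.
- env.camera_params(name): a dict with "K" (3x3 intrinsics, pixels), "R" (3x3) and "t" (3): a world point X has camera coordinates R X + t. Camera axes: x right, y down, z forward; pixel columns grow to the right and rows downward; lengths in m; the calibration is good to about 2 mm. A picture is of the moment at which its call begins: read the wrist's pose just before it. camera_params takes no time and is no camera call; for the wrist camera it gives the pose at the moment of the call.
- env.job_done(): hands the job in, once; it reports no verdict.
The state is a dict: "time": time; "joint_positions": joint angles; "joint_vel": joint speeds; "effort": joint torques, N m; "position": TCP position; "orientation": TCP orientation; "contact_force": force on the tool from outside, world axes, zero at the start; "ft_torque": the same for the moment, N m; "finger_gap": finger opening in m.
Only numpy, scipy, OpenCV 4.12 (cv2) and the standard library are available. Lean on these libraries where they do the work, as an engineer would, in place of code of your own. Each camera call takes 0.05 s, during which the arm holds its last target.

### The job

Get the wire tensioner ready for threading: turn its round knob until the pointer lines up with the setting tab on the scale. Then swing the spring-loaded arm by its upright pin forward, away from the robot, all the way to its stop, and finish while holding it there against the spring; do not let go. Leave the spool, the steel block and the brick where they are.

Things in the scene. Friction and masses are not known exactly. Their poses are not given: they have to be found in the camera images.
- tensioner: wire tensioner bolted to the bench (does not move): aluminium base plate 120 x 220 x 12 mm with a grey gauge housing (86 x 134 mm, top 40 mm above the bench) on its left part and the sprung arm on its right. Origin on the bench surface; x points forward (away from the robot at yaw 0), y to the left along the plate (plate from y = -95 to +125 mm, housing from y = -17 to +117 mm and x = -43 to +43 mm), z up
- knob_grip (a point): point on the vertical axis of the round black fluted knob, 73 mm above the bench and 10 mm below the knob's top. Knob 33 mm across and 30 mm tall (53 to 83 mm above the bench), on a collar 32 mm wide at its foot, nothing taller than 47 mm within 70 mm round it
- knob (a joint): angle of the knob, rad, 0 to 3.6 between its end stops; grows when turned clockwise seen from above. Light friction (0.05 N m), stays where it is left. Geared to the pointer: 1 rad clockwise moves the pointer 12 mm along the tensioner's +y (to the left, towards the knob); anticlockwise moves it back
- pointer_tip (a point): tip of the small dark steel pointer (about 2 mm wide at the tip) that slides along the scale on top of the housing, 44 mm above the bench; the tip points to the tensioner's -x. Cannot be pushed, moves only by the knob
- tab_mark (a point): middle of the dark steel setting tab, 6 mm wide, on the front (-x) edge of the scale; it lies on the line along y on which the pointer tip travels, always 10 to 36 mm to the left (+y) of the pointer at the start, and does not move. The pointer is set when its tip points at the tab, at most 3 mm along y from this point
- cage_pivot (a point): point on the vertical hinge axis of the sprung arm, 86 mm above the bench
- cage_pin (a point): point on the axis of the upright steel pin at the arm's free end, 86 mm above the bench and 18 mm below the pin's top. Pin 16 mm across, free from 56 to 104 mm above the bench, 95 mm from the hinge axis. The arm is a flat bar 16 mm wide at 48 to 54 mm above the bench, guide roller below it
- cage_arm (a joint): angle of the arm, rad: 0 at rest on its rear stop pin (arm points to the tensioner's right, -y, and 0.6 rad back towards the robot), 1.2 on its forward stop pin (0.6 rad forward of -y); grows counter-clockwise from above, pin moving to the tensioner's +x. The spring pushes it back to 0: about 2.3 N at the pin at rest, 4.5 N at the forward stop; it springs back when let go. Counts as on the stop above 1.12
- spool: solder spool, black with grey wire, 52 mm across, 25 mm tall, lies loose behind the tensioner; to be left alone. Origin at the centre of its underside
- block: ground steel bench block, 44 x 68 x 28 mm, 0.7 kg, lies loose to the right of the tensioner; to be left alone. Origin at the centre of the underside
- brick: scorched brown soldering brick, 100 x 43 x 27 mm, lies loose behind the tensioner; to be left alone. Origin at the centre of its underside

How it is judged:
On the way, in this order (a step that is already met when the one before it is completed fails the run):
1. the pointer is lined up with the setting tab while the arm is still at rest (horizontal distance between pointer_tip and tab_mark below 0.003 m and value of joint cage_arm below 0.15 rad), for 0.3 s.
2. the arm is on its forward stop, held by the robot (value of joint cage_arm above 1.12 rad and contact force between any of the fingers, the arm and cage_arm above 1 N), for 0.2 s.
At the end, for the whole second after the job is handed in: The pointer tip is within 3 mm of the setting tab's middle, and the robot holds the sprung arm on its forward stop (above 1.12 of 1.2 rad, pressing on it with over 1 N) through the last second; spool, steel block and brick within 20 mm of where they were (all of step 2 and horizontal distance between pointer_tip and tab_mark below 0.003 m and distance of each of spool, block, brick from where it was at the start of the episode below 0.02 m); the arm keeps its last pose, push and grip.
It fails at once if the spool, the steel block or the brick was pushed away (more than 20 mm) (distance of any of spool, block, brick from where it was at the start of the episode above 0.02 m).
It also fails if it takes over 51 s, if anything falls off the work surface, if the arm or the gripper's body presses on something with over 40 N, if the wrist force passes 120 N, or if a joint passes its speed limit or range.

## Working session

There is one attempt and no reset: what is moved stays moved. The work goes in short steps, Python scripts to look and compute and a tool call to move; the robot and the scene stay as the last step left them, time stands still between calls to the robot, and variables do not carry over. Pictures are saved under pics/ and viewed, and the job is handed in when it is done.

Besides the shell and the picture viewer there is one more tool, called by a JSON object that holds its "fn" and its "kwargs". arm_command: Moves the arm, as the interface text tells. Its arguments: {"type":"object","properties":{"increments":{"type":"array"},"squeeze":{"type":"number"}},"required":["increments"]}

```bash
mkdir -p pics; python3 - <<'E'
from bench import env
import cv2,numpy as np
s=env.get_state();print(s)
for n in ["side","top","wrist"]:
    p=env.camera_params(n);im,d=env.get_image(n)
    cv2.imwrite(f"pics/{n}0.png",im[:,:,::-1]);np.savez(f"{n}0.npz",im=im,d=d,**p)
    print(n,p)
E
```

```text
{'time': 0.0, 'joint_positions': array([ 1.02470518e+00,  2.91261607e-01, -1.54101380e-01,  1.12669998e+00,
        1.53129032e-05,  1.43147960e+00]), 'joint_vel': array([ 8.24989921e-06,  1.18057343e-03, -8.38393929e-04, -3.79025701e-04,
       -4.01491812e-04, -5.12561737e-04]), 'effort': array([-2.69689852e-03, -5.37146866e+01,  3.31369472e+01,  1.59998849e-02,
       -2.87680177e-04,  4.92169352e-05]), 'position': array([0.20747345, 0.48176327, 0.20065134]), 'orientation': array([ 2.64380077e-04,  8.35358744e-01,  5.49704801e-01, -5.75547587e-04]), 'contact_force': array([ 0.62319667, -0.38016757,  0.00245009]), 'ft_torque': array([ 0.02044281, -0.0017782 ,  0.02000427]), 'finger_gap': 0.0848748169010604}
side {'K': array([[486.016501  ,   0.        , 325.24049471],
       [  0.        , 486.016501  , 194.8198161 ],
       [  0.        ,   0.        ,   1.        ]]), 'R': array([[-0.99114264, -0.132735  ,  0.00420498],
       [-0.07568892,  0.5385909 , -0.83916091],
       [ 0.10912126, -0.83204643, -0.54386697]]), 't': array([0.57215454, 0.15495153, 1.05079491])}
top {'K': array([[439.52071553,   0.        , 326.58243829],
       [  0.        , 439.52071553, 203.98234115],
       [  0.        ,   0.        ,   1.        ]]), 'R': array([[ 0.02375561, -0.9993271 , -0.02794659],
       [-0.9948323 , -0.02087002, -0.09936364],
       [ 0.09871353,  0.03016261, -0.99465866]]), 't': array([-0.04814317,  0.59832218,  0.89473806])}
wrist {'K': array([[297.12166338,   0.        , 321.18325485],
       [  0.        , 297.12166338, 195.82841443],
       [  0.        ,   0.        ,   1.        ]]), 'R': array([[ 0.39523237,  0.91858062, -0.00100865],
       [ 0.8872929 , -0.38148578,  0.25919089],
       [ 0.23770294, -0.10333559, -0.96582559]]), 't': array([-0.52411357, -0.0347611 ,  0.37847683])}
```

View pics/side0.png

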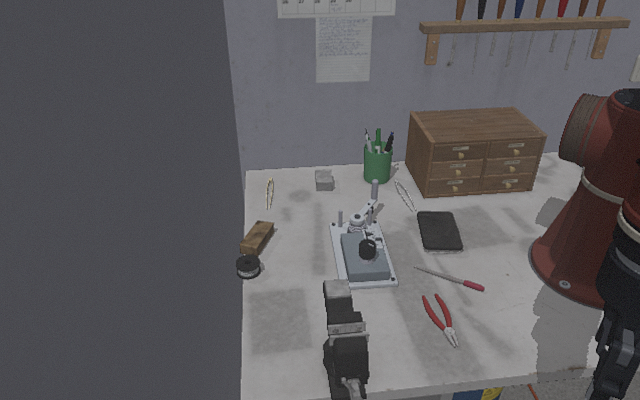

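View pics/top0.png

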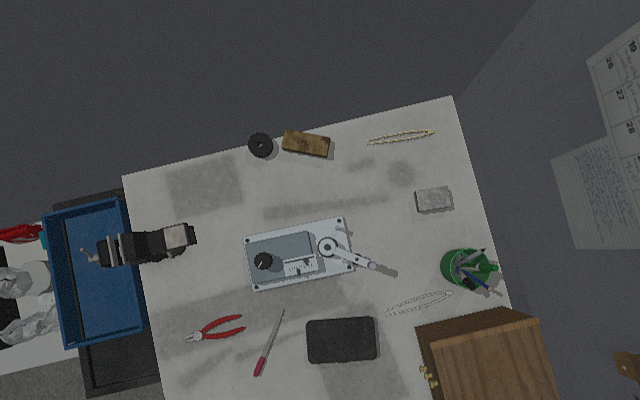

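View pics/wrist0.png

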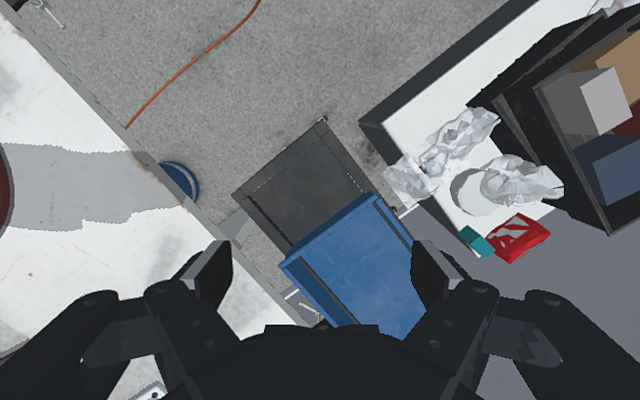

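The top view shows the tensioner with its knob at about (263,261), the scale at (300,265), the hinge at (327,247) and the pin at (371,265). The spool is at (260,145), the brick at (306,144) and the block at (433,199). I'll enlarge it.

```bash
python3 - <<'E'
import cv2
im=cv2.imread("pics/top0.png")[205:305,235:395]
cv2.imwrite("pics/top0c.png",cv2.resize(im,None,fx=5,fy=5,interpolation=cv2.INTER_CUBIC))
im=cv2.imread("pics/side0.png")[170:300,310:420]
cv2.imwrite("pics/side0c.png",cv2.resize(im,None,fx=4.5,fy=4.5,interpolation=cv2.INTER_CUBIC))
E
```

```text
(no output)
```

View pics/top0c.png

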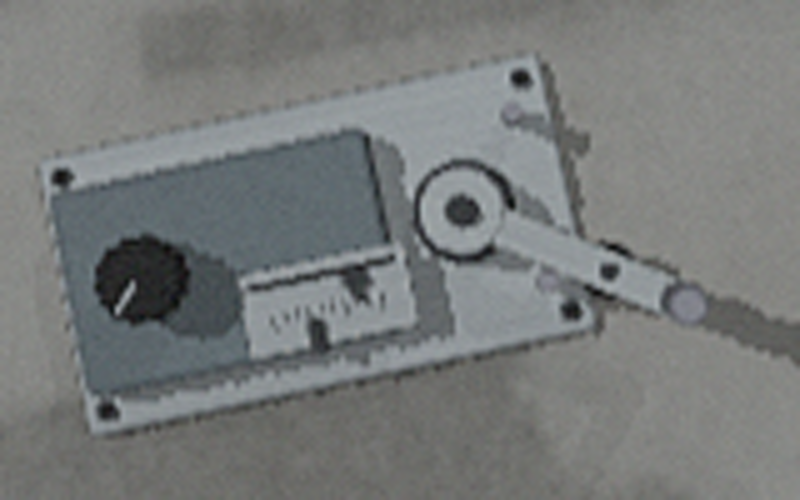

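View pics/side0c.png

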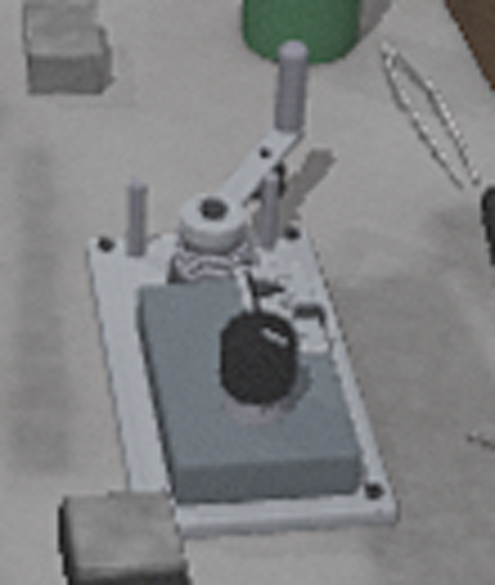

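The top crop shows the plate corners at crop pixels (40,160), (540,55), (597,330) and (95,432). The knob top is at (142,278), pin top (687,303), hinge (463,210), pointer tip (357,300) and tab (319,333).

```bash
cat >h.py <<'E'
import numpy as np,cv2
def px2w(K,R,t,u,v,z):
    d=R.T@np.linalg.solve(K,[u,v,1.]);c=-R.T@t
    return c+d*(z-c[2])/d[2]
def w2px(K,R,t,X):
    c=R@np.asarray(X)+t; p=K@c; return p[:2]/p[2]
E
python3 - <<'E'
import numpy as np
from h import *
D=np.load("top0.npz");K,R,t=D["K"],D["R"],D["t"]
f=lambda a,b,z:px2w(K,R,t,235+a/5-.4,205+b/5-.4,z)
P={}
for n,a,b,z in [("TL",40,160,.012),("TR",540,55,.012),("BR",597,330,.012),("BL",95,432,.012),("knob",142,278,.083),("pin",687,303,.104),("hinge",463,210,.058),("tip",357,300,.044),("tab",319,333,.042)]:
    P[n]=f(a,b,z);print(n,P[n].round(4))
# local: TL=(+60,+125) TR=(60,-95) BR=(-60,-95) BL=(-60,125)
L=np.array([[.06,.125],[.06,-.095],[-.06,-.095],[-.06,.125]]);W=np.array([P[k][:2] for k in("TL","TR","BR","BL")])
lc,wc=L.mean(0),W.mean(0);H=(L-lc).T@(W-wc);U,S,V=np.linalg.svd(H);Rm=V.T@U.T;o=wc-Rm@lc
print("yaw",np.arctan2(Rm[1,0],Rm[0,0]),"o",o,S.sum()/((L-lc)**2).sum())
for k in P:print(k,((P[k][:2]-o)@Rm).round(4))
E
```

```text
TL [0.5272 0.1436 0.012 ]
TR [ 0.5768 -0.069   0.012 ]
BR [ 0.4612 -0.0953  0.012 ]
BL [0.4133 0.1154 0.012 ]
knob [0.4805 0.0857 0.083 ]
pin [ 0.4768 -0.126   0.104 ]
hinge [ 0.5101 -0.0389  0.058 ]
tip [0.4725 0.0039 0.044 ]
tab [0.4587 0.0192 0.042 ]
yaw 0.228071366195564 o [0.49800874 0.00904936] 0.9860787640651214
TL [0.0588 0.1245]
TR [ 0.0591 -0.0938]
BR [-0.0594 -0.0933]
BL [-0.0585  0.1227]
knob [0.0003 0.0787]
pin [-0.0512 -0.1268]
hinge [ 0.0009 -0.0495]
tip [-0.026   0.0007]
tab [-0.036   0.0188]
```

{"fn": "arm_command", "kwargs": {"increments": [[0,0,0,-2.13,3.39,0.2,1],[0,0,0,-2.13,3.39,0.4,1],[0,0,0,-2.13,3.39,0.4,1],[0,0,0,-2.13,3.39,0.4,1],[0,0,0,-2.13,3.39,0.4,1],[0,0,0,-2.13,3.39,0.4,1],[0,0,0,-2.13,3.39,0.4,1],[0,0,0,-2.13,3.39,0.4,1]]}}

```text
time: 1.15
position: [0.3899, 0.2172, 0.171]
orientation: [-0.0, 0.835, 0.55, -0.0]
contact_force: [0.4, 0.2, -0.5]
finger_gap: 0.0855
```

{"fn": "arm_command", "kwargs": {"increments": [[0,0,0,-2.13,3.39,0.4,1],[0,0,0,-2.13,3.39,0.2,1],[0,0,0,-2.13,3.39,0.2,1],[0,0,0,-2.13,3.39,0,1],[0,0,-0.18,0,0,0,1],[0,0,-0.18,0,0,0,1],[0,0,-0.18,0,0,0,1],[0,0,-0.18,0,0,0,1]]}}

```text
time: 2.15
position: [0.48, 0.0864, 0.163]
orientation: [-0.0, 0.586, 0.81, -0.0]
contact_force: [0.2, -0.4, 0.1]
finger_gap: 0.0856
```

{"fn": "arm_command", "kwargs": {"increments": [[0,0,-0.18,0,0,0,1],[0,0,-0.18,0,0,0,1],[0,0,-0.18,0,0,0,1],[0,0,-0.18,0,0,0,1],[0,0,-0.18,0,0,0,1],[0,0,-0.18,0,0,0,1],[0,0,-0.18,0,0,0,1],[0,0,-0.1,0,0,0,1]]}}

```text
time: 3.15
position: [0.48, 0.0864, 0.163]
orientation: [-0.0, -0.053, 0.999, -0.0]
contact_force: [0.8, -0.3, 0.2]
finger_gap: 0.0856
```

```bash
cat > snap.py <<'E'
import sys
from bench import env
import cv2,numpy as np
from scipy.spatial.transform import Rotation as Ro
tag=sys.argv[1]
s=env.get_state();q=s["orientation"];M=Ro.from_quat([q[1],q[2],q[3],q[0]]).as_matrix()
print(s["time"],s["position"].round(4),"xaxis yaw",np.arctan2(M[1,0],M[0,0]).round(3),"z",M[:,2].round(4),s["joint_positions"].round(3),s["contact_force"].round(2),s["ft_torque"].round(2),s["finger_gap"])
for n in sys.argv[2:]:
    p=env.camera_params(n);im,d=env.get_image(n)
    cv2.imwrite(f"pics/{n}{tag}.png",im[:,:,::-1]);np.savez(f"{n}{tag}.npz",im=im,d=d,M=M,pos=s["position"],**p)
E
python3 snap.py 1 wrist
```

```text
3.15 [0.48   0.0864 0.163 ] xaxis yaw -3.035 z [-5.e-04 -1.e-04 -1.e+00] [ 0.028  0.247 -0.317  1.007 -0.    -1.65 ] [ 0.77 -0.26  0.15] [-0.07  0.01  0.03] 0.08563793933796666
```

View pics/wrist1.png

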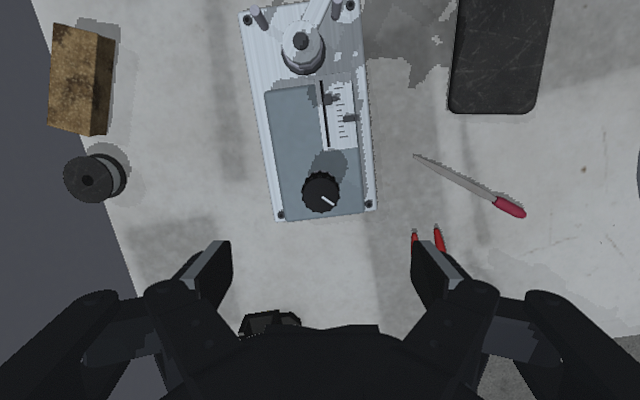

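```bash
python3 - <<'E'
import cv2
im=cv2.imread("pics/wrist1.png")
cv2.imwrite("pics/w1a.png",cv2.resize(im[75:225,260:380],None,fx=4,fy=4,interpolation=cv2.INTER_CUBIC))
cv2.imwrite("pics/w1b.png",cv2.resize(im[75:155,300:380],None,fx=7,fy=7,interpolation=cv2.INTER_CUBIC))
E
```

```text
(no output)
```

View pics/w1a.png

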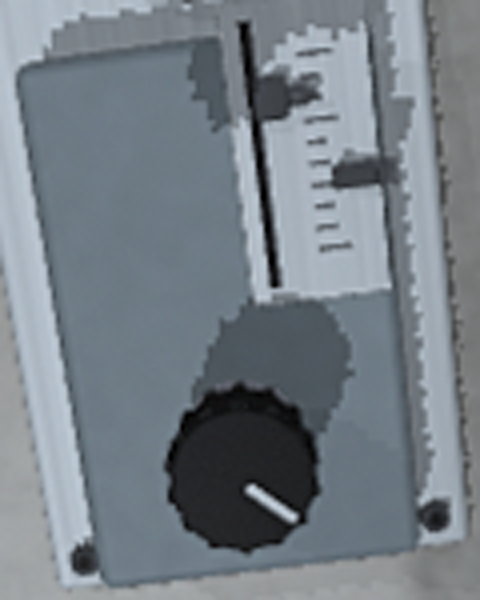

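View pics/w1b.png

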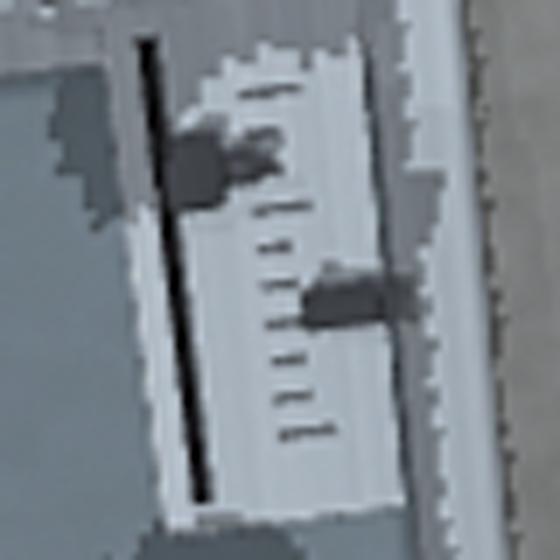

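The crop shows the pointer block at (195,165) with its tip near (280,152), and the tab running from (303,302) to (388,297). The knob centre is at (244,467) in the first crop.

```bash
cat >> h.py <<'E'
yaw=.228; o=np.array([.498,.009]); Rm=np.array([[np.cos(yaw),-np.sin(yaw)],[np.sin(yaw),np.cos(yaw)]])
def loc(p): return (p[:2]-o)@Rm
def wld(l): return o+Rm@np.asarray(l)
E
python3 - <<'E'
from h import *
D=np.load("wrist1.npz");K,R,t=D["K"],D["R"],D["t"]
def f(u,v,z): 
    p=px2w(K,R,t,u,v,z); return p.round(4),loc(p).round(4)
b=lambda x,y,z:f(300+x/7-.43,75+y/7-.43,z)
a=lambda x,y,z:f(260+x/4-.4,75+y/4-.4,z)
print("tip",b(280,155,.044));print("blockmid",b(195,168,.044));print("tabL",b(303,302,.044));print("tabR",b(388,297,.044))
print("slot",b(147,40,.04),b(205,500,.04))
print("knob",a(244,467,.083)); print("screws",a(84,558,.012),a(435,515,.012))
print("housing",a(100,583,.04),a(415,548,.04),a(20,70,.04))
print("pin/hinge",f(302,42,.06))
E
```

```text
tip (array([0.4723, 0.0015, 0.044 ]), array([-0.0267, -0.0015]))
blockmid (array([0.4834, 0.0044, 0.044 ]), array([-0.0153, -0.0012]))
tabL (array([0.4668, 0.0201, 0.044 ]), array([-0.0279,  0.0178]))
tabR (array([0.4554, 0.0182, 0.044 ]), array([-0.0394,  0.0185]))
slot (array([ 0.4915, -0.0113,  0.04  ]), array([-0.0109, -0.0183])) (array([0.4769, 0.0483, 0.04  ]), array([-0.0116,  0.0431]))
knob (array([0.4812, 0.0844, 0.083 ]), array([0.0006, 0.0772]))
screws (array([0.5222, 0.1339, 0.012 ]), array([0.0518, 0.1162])) (array([0.4239, 0.1103, 0.012 ]), array([-0.0493,  0.1155]))
housing (array([0.5145, 0.1306, 0.04  ]), array([0.0436, 0.1147])) (array([0.4333, 0.1121, 0.04  ]), array([-0.0398,  0.1151])) (array([0.543 , 0.0048, 0.04  ]), array([ 0.0428, -0.0143]))
pin/hinge (array([ 0.5101, -0.0376,  0.06  ]), array([ 0.0013, -0.0482]))
```

{"fn": "arm_command", "kwargs": {"increments": [[0,0,0,-0.08,-0.15,2.7,1],[0,0,0,0,0,2.7,1],[0,0,0,0,0,2.7,0.8],[0,0,0,0,0,2.5,0.6],[0,0,0,0,0,0,0],[0,0,0,0,0,0,0],[0,0,0,0,0,0,0],[0,0,0,0,0,0,0]], "squeeze": 40}}

```text
time: 4.2
position: [0.4817, 0.0851, 0.0579]
orientation: [0.001, -0.051, 0.999, -0.0]
contact_force: [1.3, 0.7, -0.7]
finger_gap: 0.0
```

```bash
python3 snap.py 2 wrist
```

```text
4.2 [0.4817 0.0851 0.0579] xaxis yaw -3.039 z [ 0.0013  0.     -1.    ] [ 0.025  0.358 -0.472  0.74   0.    -1.648] [ 1.34  0.75 -0.69] [-0.04 -0.01 -0.05] 2.051191858191842e-05
```

View pics/wrist2.png

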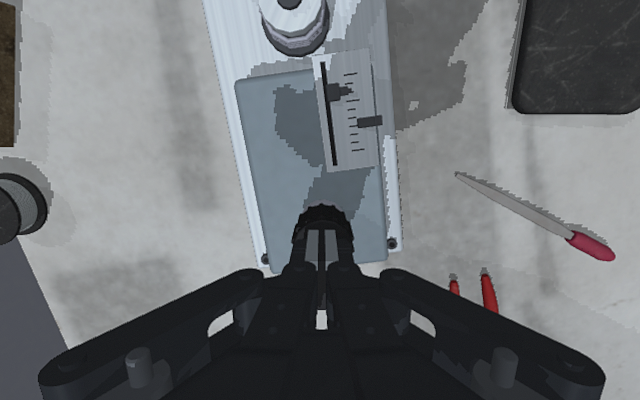

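The gripper shut fully (gap 0), so it isn't holding the knob, which shows at (323,215) just ahead of the fingers. I'll check with the other cameras.

```bash
python3 snap.py 3 side top; python3 - <<'E'
import cv2
from h import *
a=cv2.imread("pics/top3.png")[205:305,215:375];b=cv2.imread("pics/side3.png")[160:300,310:450];c=cv2.imread("pics/wrist2.png")[180:340,250:400]
cv2.imwrite("pics/t3.png",cv2.resize(a,None,fx=5,fy=5,interpolation=cv2.INTER_CUBIC))
cv2.imwrite("pics/s3.png",cv2.resize(b,None,fx=4,fy=4,interpolation=cv2.INTER_CUBIC))
cv2.imwrite("pics/w2.png",cv2.resize(c,None,fx=3.6,fy=3.6,interpolation=cv2.INTER_CUBIC))
for n in("wrist2","top3","side3"):
    D=np.load(n+".npz");K,R,t=D["K"],D["R"],D["t"]
    for X in([.4817,.0851,.058],[.4817,.0851,.077],[.481,.085,.083]):print(n,w2px(K,R,t,X).round(1))
E
```

```text
4.25 [0.4816 0.0851 0.0578] xaxis yaw -3.039 z [ 0.001  0.    -1.   ] [ 0.025  0.358 -0.472  0.74  -0.    -1.648] [ 0.21 -0.32  0.45] [-0.   -0.04  0.02] -0.00020725099708639134
wrist2 [321.9 226.3]
wrist2 [321.9 238.4]
wrist2 [323.2 242.8]
top3 [265.5 259.3]
top3 [263.9 259.5]
top3 [263.4 259.9]
side3 [365.9 251. ]
side3 [366.3 243.7]
side3 [366.8 241.4]
```

View pics/t3.png

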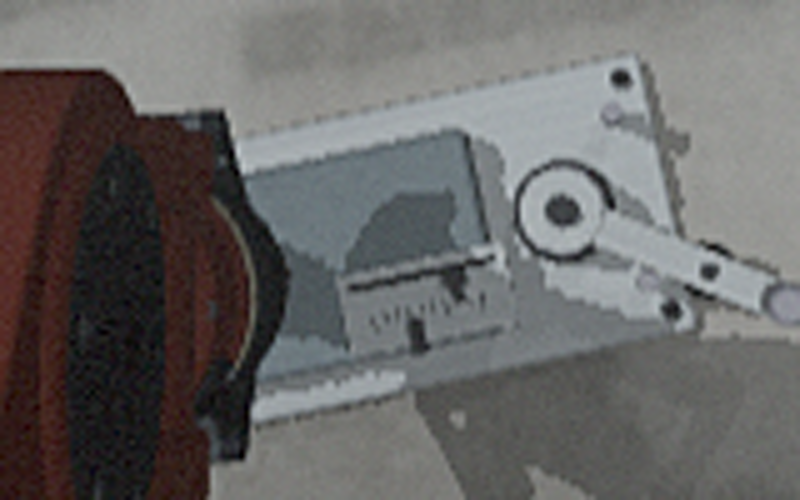

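View pics/s3.png

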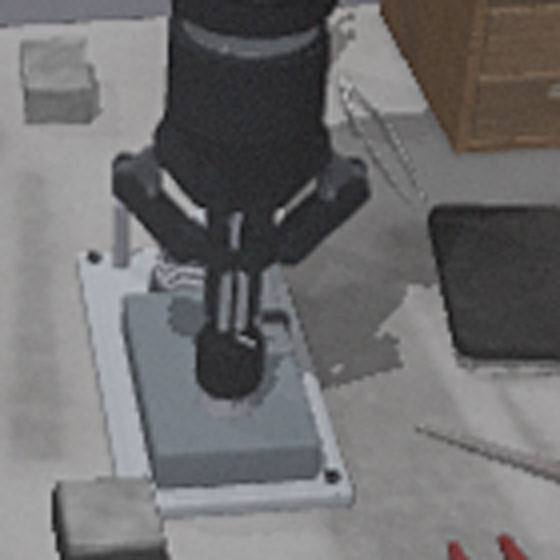

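View pics/w2.png

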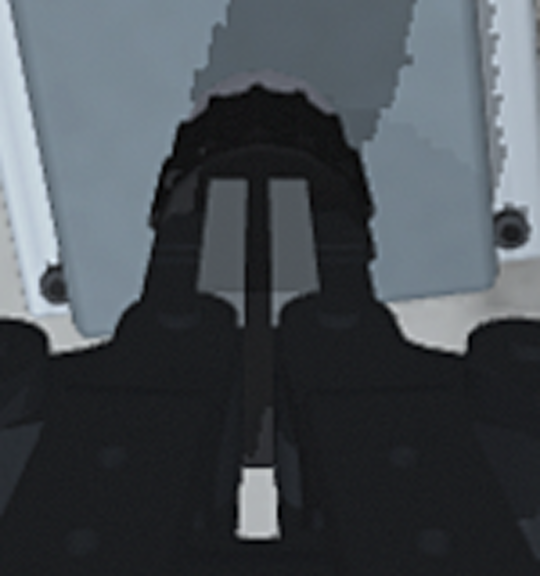

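```bash
python3 - <<'E'
from h import *
D=np.load("wrist2.npz");K,R,t,d=D["K"],D["R"],D["t"],D["d"]
for X in([.481,.0685,.083],[.481,.0685,.053],[.481,.069,.046]):print(w2px(K,R,t,X).round(1))
def pt(u,v):
    z=d[v,u];c=np.linalg.solve(K,[u*z,v*z,z]);return (R.T@(c-t)).round(4)
for u,v in[(322,200),(322,207),(322,213),(322,219),(322,224),(322,228),(322,240),(312,224),(312,235),(312,250),(312,262),(332,235),(300,230),(345,230),(322,318),(280,270),(360,270)]:print(u,v,pt(u,v))
E
```

```text
[326.5 213.8]
[325.8 198.6]
[325.5 196.4]
322 200 [0.4829 0.0725 0.043 ]
322 207 [0.4832 0.07   0.0666]
322 213 [0.4832 0.0702 0.0772]
322 219 [0.483  0.0716 0.0828]
322 224 [0.4828 0.0739 0.0844]
322 228 [0.4825 0.0765 0.0834]
322 240 [0.4829 0.0736 0.106 ]
312 224 [0.488  0.075  0.0829]
312 235 [0.4876 0.0741 0.1001]
312 250 [0.4871 0.0734 0.1177]
312 262 [0.4867 0.0743 0.1265]
332 235 [0.4782 0.0728 0.1007]
300 230 [0.4941 0.0789 0.0831]
345 230 [0.4703 0.0762 0.0836]
322 318 [ 4.702e-01  1.951e-01 -2.000e-04]
280 270 [0.5073 0.1279 0.0404]
360 270 [0.4694 0.0711 0.1352]
```

{"fn": "arm_command", "kwargs": {"increments": [[0,0,0,0,0,-2,0],[0,0,0,0,0,-2,0],[0,0,0,0,0,-2,0],[0,0,0,0,0,-2,0],[0,0,0,0,0,0,0],[0,0,0,0,0,0,0],[0,0,0,0,0,0,0],[0,0,0,0,0,0,0]]}}

```text
time: 5.35
position: [0.4807, 0.085, 0.1366]
orientation: [-0.001, -0.051, 0.999, 0.0]
contact_force: [0.5, -0.2, 0.1]
finger_gap: -0.0
```

```bash
python3 snap.py 4 wrist side; python3 - <<'E'
import cv2
from h import *
b=cv2.imread("pics/side4.png")[140:280,310:450];c=cv2.imread("pics/wrist4.png")[150:350,220:420]
cv2.imwrite("pics/s4.png",np.hstack([cv2.resize(b,(400,400),interpolation=cv2.INTER_CUBIC),cv2.resize(c,(400,400),interpolation=cv2.INTER_CUBIC)]))
for n in("wrist4","side4"):
    D=np.load(n+".npz");K,R,t=D["K"],D["R"],D["t"];p=D["pos"]
    print(n,w2px(K,R,t,p).round(1),w2px(K,R,t,p+[0,0,.025]).round(1))
E
```

```text
5.35 [0.4807 0.085  0.1366] xaxis yaw -3.039 z [-0.0011 -0.     -1.    ] [ 0.025  0.271 -0.359  0.941  0.    -1.648] [ 0.49 -0.22  0.09] [0.02 0.02 0.04] -3.906637156953771e-05
wrist4 [321.9 226.2] [322.  242.7]
side4 [368.3 220. ] [369.  209.6]
```

View pics/s4.png

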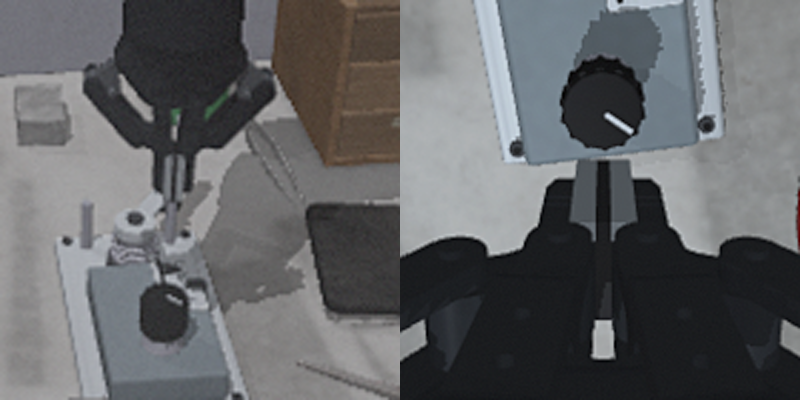

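```bash
python3 - <<'E'
from h import *
def go(n,L):
    D=np.load(n+".npz");K,R,t,d,M,p=(D[k] for k in("K","R","t","d","M","pos"))
    for u,v in L:
        z=d[v,u];c=np.linalg.solve(K,[u*z,v*z,z]);X=R.T@(c-t);print(n,u,v,X.round(4),"tool",(M.T@(X-p)).round(4))
go("wrist4",[(315,r) for r in(226,228,230,231,232,234,240,250,260)]+[(322,214),(322,190)])
go("wrist1",[(225,242),(225,245),(215,260),(418,243),(205,275),(228,262)])
go("side4",[(c,r) for r in(196,200,204,206,208,210,214) for c in (368,371)])
E
```

```text
wrist4 315 226 [0.4833 0.1222 0.0397] tool [-0.0065  0.0367  0.0969]
wrist4 315 228 [0.4831 0.1241 0.0399] tool [-0.0065  0.0387  0.0968]
wrist4 315 230 [0.4854 0.0736 0.173 ] tool [-0.0035 -0.0118 -0.0364]
wrist4 315 231 [0.4854 0.0742 0.173 ] tool [-0.0035 -0.0113 -0.0364]
wrist4 315 232 [0.4854 0.0737 0.1756] tool [-0.0034 -0.0118 -0.0389]
wrist4 315 234 [0.4853 0.0739 0.1775] tool [-0.0034 -0.0116 -0.0409]
wrist4 315 240 [0.4852 0.0734 0.1858] tool [-0.0032 -0.0121 -0.0492]
wrist4 315 250 [0.485  0.0737 0.1953] tool [-0.003  -0.0117 -0.0587]
wrist4 315 260 [0.4848 0.0733 0.2051] tool [-0.0028 -0.0121 -0.0685]
wrist4 322 214 [0.4795 0.0947 0.0836] tool [0.0002 0.0098 0.053 ]
wrist4 322 190 [0.4816 0.0749 0.0842] tool [ 0.0002 -0.0102  0.0524]
wrist1 225 242 [0.5243 0.0795 0.2135] tool [-0.0433 -0.0116 -0.0505]
wrist1 225 245 [0.5236 0.0798 0.2159] tool [-0.0426 -0.0113 -0.0529]
wrist1 215 260 [0.5239 0.0811 0.2276] tool [-0.0431 -0.01   -0.0646]
wrist1 418 243 [0.4391 0.0702 0.2149] tool [ 0.0424 -0.0118 -0.0519]
wrist1 205 275 [0.5237 0.0812 0.2389] tool [-0.0428 -0.0098 -0.0759]
[... 333 characters left out ...]
-0.0574]
side4 368 204 [0.483  0.0987 0.1837] tool [-0.0036  0.0134 -0.0471]
side4 371 204 [0.4775 0.094  0.1811] tool [ 0.0024  0.0093 -0.0445]
side4 368 206 [0.4829 0.0953 0.1768] tool [-0.0031  0.01   -0.0402]
side4 371 206 [0.4772 0.0947 0.1769] tool [ 0.0026  0.0099 -0.0403]
side4 368 208 [0.4826 0.0964 0.173 ] tool [-0.003   0.0112 -0.0364]
side4 371 208 [0.477  0.0942 0.172 ] tool [ 0.0029  0.0095 -0.0354]
side4 368 210 [ 0.4863 -0.0682  0.0549] tool [ 0.0101 -0.153   0.0817]
side4 371 210 [ 0.4794 -0.0724  0.0527] tool [ 0.0173 -0.1565  0.0839]
side4 368 214 [ 0.4857 -0.0698  0.0425] tool [ 0.0108 -0.1546  0.0941]
side4 371 214 [ 0.4787 -0.0691  0.0437] tool [ 0.0177 -0.1531  0.093 ]
```

Side and wrist depth agree that the shut fingertips really end about 36 mm short of the reported TCP (about 50 mm when open), and they are centred sideways. The earlier closing was therefore above the knob. I'll correct for that and go down to a reported z of about 0.015.

{"fn": "arm_command", "kwargs": {"increments": [[0,0,0,0,0,0,0.8],[0,0,0,0,0,0,0.8],[0,0,0,0,0,0,0.8],[0,0,0,0,0,0,0.8],[0,0,0,0,0,2,0.8],[0,0,0,0,0,2,0.8],[0,0,0,0,0,2,0.8],[0,0,0,0,0,0,0.8]]}}

```text
time: 6.45
position: [0.48, 0.085, 0.0762]
orientation: [-0.001, -0.051, 0.999, 0.0]
contact_force: [-0.0, -0.7, -0.3]
finger_gap: 0.0685
```

```bash
python3 snap.py 5 wrist side; python3 - <<'E'
import cv2
from h import *
b=cv2.imread("pics/side5.png")[140:280,310:450];c=cv2.imread("pics/wrist5.png")[150:350,220:420]
cv2.imwrite("pics/s5.png",np.hstack([cv2.resize(b,(400,400),interpolation=cv2.INTER_CUBIC),cv2.resize(c,(400,400),interpolation=cv2.INTER_CUBIC)]))
E
```

```text
6.45 [0.48   0.085  0.0762] xaxis yaw -3.039 z [-0.0026 -0.     -1.    ] [ 0.025  0.335 -0.448  0.79   0.    -1.648] [-0.03 -0.65 -0.34] [ 0.03  0.04 -0.01] 0.06849974933112549
```

View pics/s5.png

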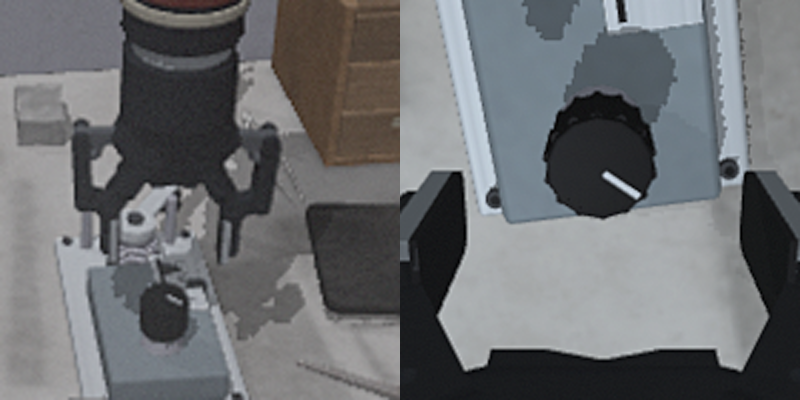

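The fingers straddle the knob and their tips are still above it. I'll descend the rest of the way and close.

{"fn": "arm_command", "kwargs": {"increments": [[0,0,0,0,0,2,0.8],[0,0,0,0,0,2,0.8],[0,0,0,0,0,1.9,0.8],[0,0,0,0,0,0,0.8],[0,0,0,0,0,0,0],[0,0,0,0,0,0,0],[0,0,0,0,0,0,0],[0,0,0,0,0,0,0]], "squeeze": 40}}

```text
time: 7.55
position: [0.4811, 0.085, 0.0193]
orientation: [0.0, -0.051, 0.999, -0.0]
contact_force: [-4.6, -1.2, 10.7]
finger_gap: 0.0322
```

```bash
python3 snap.py 6 wrist
```

```text
7.55 [0.4811 0.085  0.0193] xaxis yaw -3.039 z [ 3.e-04 -2.e-04 -1.e+00] [ 0.025  0.411 -0.516  0.643 -0.    -1.648] [-4.6  -1.18 10.73] [-0.17  0.96  0.01] 0.032156845898353846
```

View pics/wrist6.png

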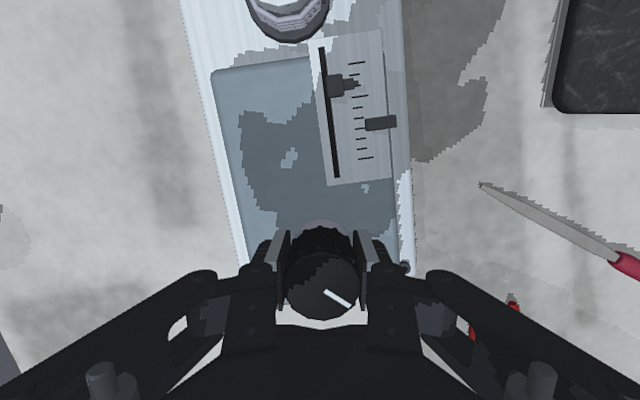

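The knob is gripped (gap 32 mm) and the pointer is still at its start. I'll turn most of the way, then look.

{"fn": "arm_command", "kwargs": {"increments": [[0,0,0.1,0,0,-0.2,0],[0,0,0.18,0,0,0,0],[0,0,0.18,0,0,0,0],[0,0,0.18,0,0,0,0],[0,0,0.18,0,0,0,0],[0,0,0.18,0,0,0,0],[0,0,0.18,0,0,0,0],[0,0,0.18,0,0,0,0]]}}

```text
time: 8.6
position: [0.4773, 0.0873, 0.0195]
orientation: [-0.004, 0.59, 0.807, -0.0]
contact_force: [-9.0, 12.7, -3.0]
finger_gap: 0.0317
```

```bash
python3 snap.py 7 wrist
```

```text
8.6 [0.4773 0.0873 0.0195] xaxis yaw 1.88 z [-0.0063  0.0044 -1.    ] [ 0.027  0.41  -0.517  0.65   0.005 -0.282] [-9.05 12.66 -3.02] [2.53 1.77 0.16] 0.03170721065458791
```

View pics/wrist7.png

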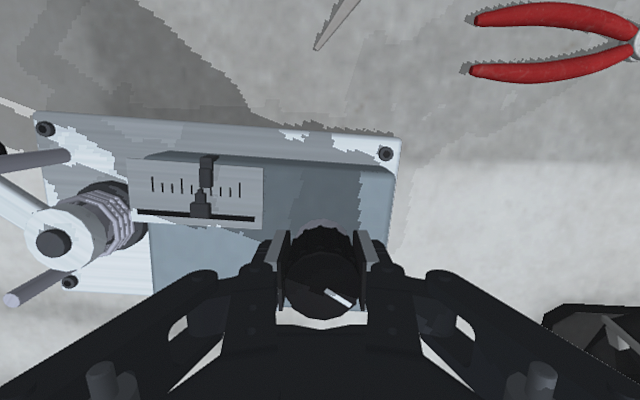

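```bash
python3 - <<'E'
import cv2
im=cv2.imread("pics/wrist7.png")
cv2.imwrite("pics/w7.png",cv2.resize(im[145:235,120:270],None,fx=5,fy=5,interpolation=cv2.INTER_CUBIC))
E
```

```text
(no output)
```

View pics/w7.png

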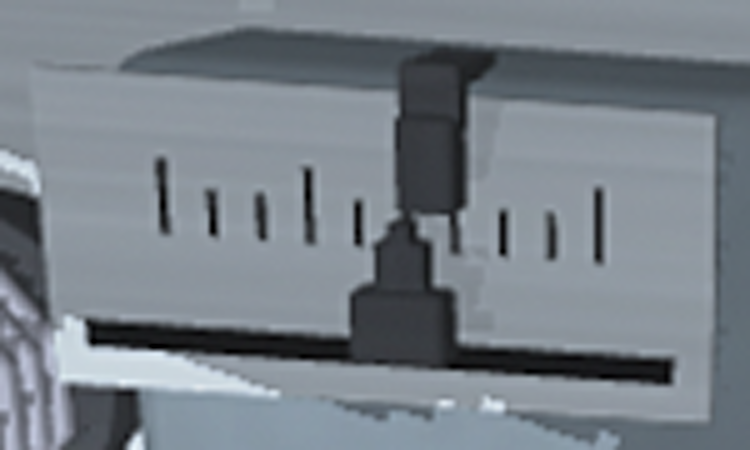

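The tip is at (403,218) and the tab's middle at (434,212), with 11 px per mm. It's 2.7 mm short, so I'll turn another 0.22 rad.

{"fn": "arm_command", "kwargs": {"increments": [[0,0,0.11,0,0,0,0],[0,0,0.11,0,0,0,0],[0,0,0,0,0,0,0],[0,0,0,0,0,0,0],[0,0,0,0,0,0,0],[0,0,0,0,0,0,0],[0,0,0,0,0,0,0],[0,0,0,0,0,0,0]]}}

```text
time: 9.65
position: [0.4771, 0.0881, 0.0196]
orientation: [-0.004, 0.673, 0.74, -0.0]
contact_force: [-10.2, 15.0, -2.5]
finger_gap: 0.0315
```

```bash
python3 snap.py 8 wrist;  python3 - <<'E'
import cv2
im=cv2.imread("pics/wrist8.png")
cv2.imwrite("pics/w8.png",cv2.resize(im[100:260,70:270],None,fx=4,fy=3.75,interpolation=cv2.INTER_CUBIC))
E
```

```text
9.65 [0.4771 0.0881 0.0196] xaxis yaw 1.666 z [-0.0064  0.0058 -1.    ] [ 0.027  0.41  -0.518  0.65   0.006 -0.068] [-10.15  15.01  -2.45] [ 2.86  1.82 -0.02] 0.03153053573715686
```

View pics/w8.png

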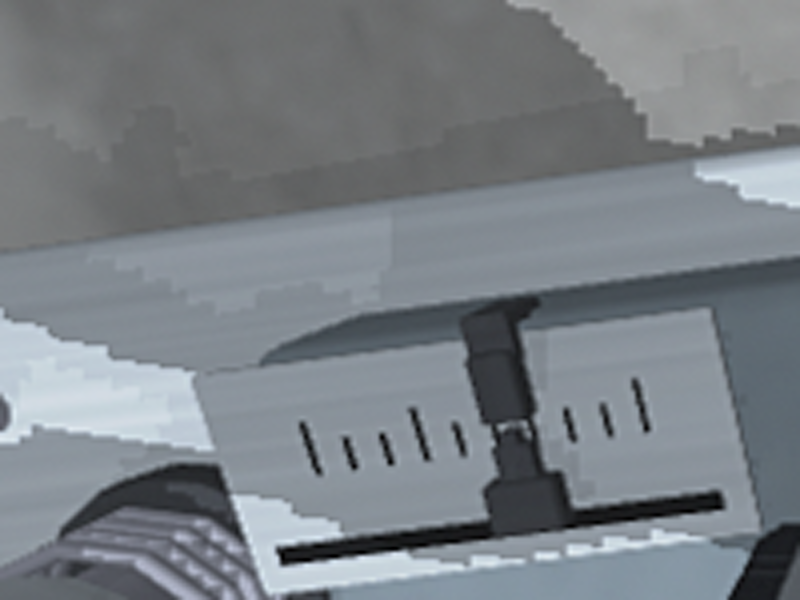

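The tip at (513,428) lies on the tab's centre line at (511,417), so it is aligned within about 0.3 mm. I'll relax the side load, release and lift.

{"fn": "arm_command", "kwargs": {"increments": [[0,0,0,0.17,-0.18,0,0],[0,0,0,0.17,-0.18,0,0],[0,0,0,0,0,0,0],[0,0,0,0,0,0,0.5],[0,0,0,0,0,0,0.8],[0,0,0,0,0,0,0.8],[0,0,0,0,0,-2,0.8],[0,0,0,0,0,-3,0.8]]}}

```text
time: 10.7
position: [0.4766, 0.088, 0.0705]
orientation: [-0.0, 0.673, 0.739, -0.001]
contact_force: [0.4, -0.4, -0.3]
finger_gap: 0.0684
```

{"fn": "arm_command", "kwargs": {"increments": [[0,0,0,0,0,-3,0.8],[0,0,0,0,0,-3,0.8],[0,0,0,0,0,-2,0.8],[0,0,0,0,0,0,0.8],[0,0,0,0,0,0,0.8],[0,0,0,0,0,0,0.8],[0,0,0,0,0,0,0.8],[0,0,0,0,0,0,0.8]]}}

```text
time: 11.7
position: [0.4771, 0.0881, 0.1499]
orientation: [-0.0, 0.673, 0.739, -0.0]
contact_force: [0.0, 0.0, 0.2]
finger_gap: 0.0685
```

```bash
python3 snap.py 9 wrist
```

```text
11.7 [0.4771 0.0881 0.1499] xaxis yaw 1.664 z [-6.e-04 -0.e+00 -1.e+00] [ 0.032  0.253 -0.346  0.972 -0.    -0.061] [0.01 0.01 0.2 ] [-0.01  0.02  0.03] 0.0684976860897434
```

View pics/wrist9.png

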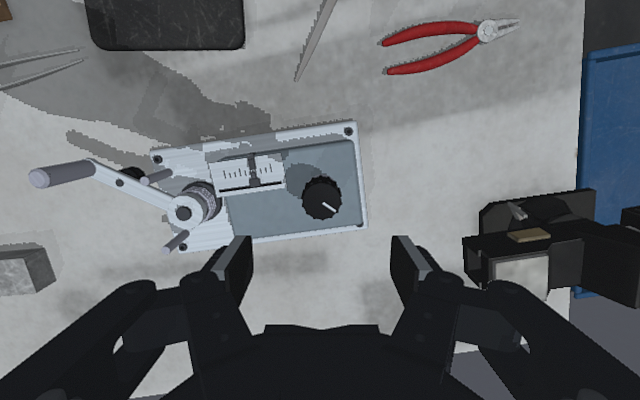

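{"fn": "arm_command", "kwargs": {"increments": [[0,0,0,-4.24,-0.46,0,0.7],[0,0,0,-4.24,-0.46,0,0.7],[0,0,0,-4.24,-0.46,0,0.7],[0,0,0,-4.24,-0.45,0,0.7],[0,0,0,-4.24,-0.45,0,0.7],[0,0,0.18,0,0,0,0.7],[0,0,0.18,0,0,0,0.7],[0,0,0.18,0,0,0,0.7]]}}

```text
time: 12.75
position: [0.4742, -0.1253, 0.1501]
orientation: [-0.0, 0.848, 0.53, -0.0]
contact_force: [0.0, 0.6, 0.2]
finger_gap: 0.0596
```

{"fn": "arm_command", "kwargs": {"increments": [[0,0,0.18,0,0,0,0.7],[0,0,0.18,0,0,0,0.7],[0,0,0.18,0,0,0,0.7],[0,0,0.18,0,0,0,0.7],[0,0,0,0,0,0,0.7],[0,0,0,0,0,0,0.7],[0,0,0,0,0,0,0.7],[0,0,0,0,0,0,0.7]]}}

```text
time: 13.75
position: [0.4743, -0.1251, 0.1502]
orientation: [0.0, 0.98, 0.201, 0.0]
contact_force: [-0.0, -0.2, -0.4]
finger_gap: 0.0599
```

```bash
python3 snap.py 10 wrist
```

```text
13.75 [ 0.4743 -0.1251  0.1502] xaxis yaw 0.405 z [ 0. -0. -1.] [-0.407  0.262 -0.333  0.976  0.     0.759] [-0.01 -0.19 -0.44] [-0.06 -0.04  0.01] 0.05986182527041035
```

View pics/wrist10.png

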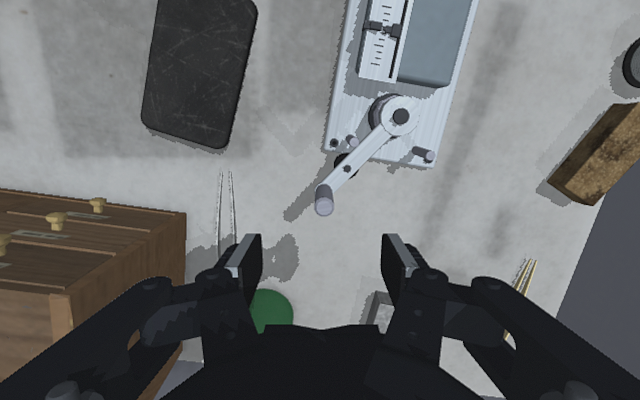

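```bash
python3 - <<'E'
from h import *
D=np.load("wrist10.npz");K,R,t,d=D["K"],D["R"],D["t"],D["d"]
for u,v in[(324,207),(324,209)]:print("pin",px2w(K,R,t,u,v,.104).round(4))
print("hinge",px2w(K,R,t,400,116,.06).round(4), "stops",px2w(K,R,t,430,155,.06),px2w(K,R,t,353,142,.06))
def pt(n,u,v):
    D=np.load(n+".npz");K,R,t,d=D["K"],D["R"],D["t"],D["d"]
    z=d[v,u];c=np.linalg.solve(K,[u*z,v*z,z]);return (R.T@(c-t)).round(4)
for u,v in[(445,262),(452,255),(468,250),(480,255),(497,270),(460,282),(490,292),(435,320),(420,325),(418,190),(433,199)]:print("top",u,v,pt("top0",u,v))
for u,v in[(270,310),(290,310),(373,300),(324,203),(324,207),(324,211)]:print("w",u,v,pt("wrist10",u,v))
E
```

```text
pin [ 0.4778 -0.127   0.104 ]
pin [ 0.4784 -0.1285  0.104 ]
hinge [ 0.5111 -0.0388  0.06  ] stops [ 0.55075519 -0.05806098  0.06      ] [ 0.48330131 -0.07465069  0.06      ]
top 445 262 [ 0.4849 -0.2763  0.0511]
top 452 255 [ 0.4996 -0.2813  0.0864]
top 468 250 [ 0.51   -0.3237  0.0461]
top 480 255 [ 0.5007 -0.3397  0.0713]
top 497 270 [ 0.4696 -0.3967  0.0022]
top 460 282 [ 0.443  -0.3174  0.0087]
top 490 292 [ 0.4233 -0.382   0.0009]
top 435 320 [ 0.3628 -0.2666  0.0031]
top 420 325 [ 0.3526 -0.2343  0.0091]
top 418 190 [ 0.6327 -0.2257  0.0293]
top 433 199 [ 0.6148 -0.2577  0.0258]
w 270 310 [ 0.4783 -0.2747  0.0435]
w 290 310 [ 0.5031 -0.2858  0.016 ]
w 373 300 [ 0.5937 -0.2409  0.0042]
w 324 203 [ 0.4766 -0.1242  0.1034]
w 324 207 [ 0.4776 -0.1266  0.1053]
w 324 211 [ 0.4791 -0.1299  0.1042]
```

The wrist view puts the pin top at (324,207), world about (0.478, -0.127), and the pen cup is 15 cm away. I'll descend around the pin and grip.

{"fn": "arm_command", "kwargs": {"increments": [[0,0,0,0.24,0.2,2.5,0.7],[0,0,0,0,0,2.5,0.7],[0,0,0,0,0,2.5,0.7],[0,0,0,0,0,2.5,0.7],[0,0,0,0,0,2.3,0.7],[0,0,0,0,0,0,0.7],[0,0,0,0,0,0,0.7],[0,0,0,0,0,0,0.7]]}}

```text
time: 14.8
position: [0.4781, -0.1263, 0.0282]
orientation: [0.001, 0.98, 0.201, 0.001]
contact_force: [-0.2, 0.8, -1.0]
finger_gap: 0.0598
```

{"fn": "arm_command", "kwargs": {"increments": [[0,0,0,0,0,0,0],[0,0,0,0,0,0,0],[0,0,0,0,0,0,0],[0,0,0,0,0,0,0],[0,0,0,0,0,0,0],[0,0,0,0,0,0,0],[0,0,0,0,0,0,0],[0,0,0,0,0,0,0]], "squeeze": 40}}

```text
time: 15.8
position: [0.477, -0.1262, 0.0274]
orientation: [0.0, 0.98, 0.201, -0.0]
contact_force: [-2.6, -1.6, 5.4]
finger_gap: 0.0152
```

```bash
python3 snap.py 11 wrist
```

```text
15.8 [ 0.477  -0.1262  0.0274] xaxis yaw 0.404 z [-4.e-04 -5.e-04 -1.e+00] [-0.407  0.407 -0.494  0.67  -0.001  0.76 ] [-2.63 -1.61  5.44] [-0.23  0.49 -0.08] 0.015168216234944593
```

View pics/wrist11.png

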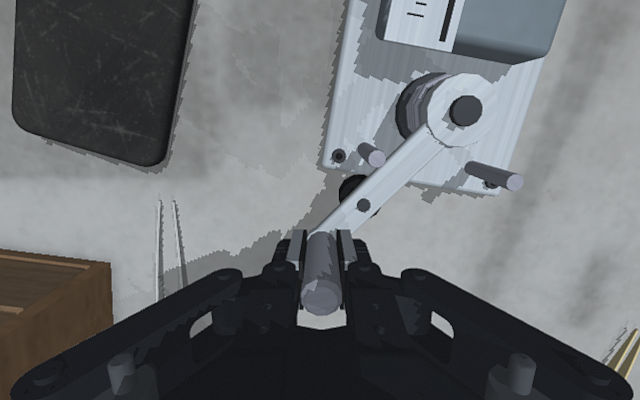

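The pin is gripped (gap 15 mm). Next I'll compute the arc in tool axes.

```bash
python3 - <<'E'
import numpy as np
th=np.r_[np.linspace(0,1.2,13),1.225];a=-1.943+th;P=.095*np.c_[np.cos(a),np.sin(a)]
d=np.diff(P,axis=0);y=.404;X=np.array([np.cos(y),np.sin(y)]);Y=np.array([np.sin(y),-np.cos(y)])
print((np.c_[d@X,d@Y]*100).round(2).tolist(),P[-1]-P[0])
E
```

```text
[[0.71, 0.63], [0.77, 0.56], [0.82, 0.48], [0.86, 0.39], [0.9, 0.3], [0.93, 0.21], [0.94, 0.12], [0.95, 0.02], [0.95, -0.07], [0.94, -0.16], [0.91, -0.26], [0.88, -0.35], [0.22, -0.1]] [0.10609525 0.0259966 ]
```

{"fn": "arm_command", "kwargs": {"increments": [[0,0,0,0.71,0.63,0,0],[0,0,0,0.77,0.56,0,0],[0,0,0,0.82,0.48,0,0],[0,0,0,0.86,0.39,0,0],[0,0,0,0.9,0.3,0,0],[0,0,0,0.93,0.21,0,0],[0,0,0,0.94,0.12,0,0],[0,0,0,0,0,0,0]]}}

```text
time: 16.85
position: [0.5427, -0.129, 0.0274]
orientation: [0.001, 0.98, 0.2, -0.0]
contact_force: [-2.3, -7.2, 2.6]
finger_gap: 0.015
```

{"fn": "arm_command", "kwargs": {"increments": [[0,0,0,0.95,0.02,0,0],[0,0,0,0.95,-0.07,0,0],[0,0,0,0.94,-0.16,0,0],[0,0,0,0.91,-0.26,0,0],[0,0,0,0.88,-0.35,0,0],[0,0,0,0.22,-0.1,0,0],[0,0,0,0,0,0,0],[0,0,0,0,0,0,0]]}}

```text
time: 17.85
position: [0.5823, -0.103, 0.0273]
orientation: [0.002, 0.98, 0.2, -0.002]
contact_force: [-6.0, -13.9, 3.0]
finger_gap: 0.0147
```

```bash
python3 snap.py 12 wrist top side;python3 - <<'E'
import cv2
im=cv2.imread("pics/top12.png")[185:305,215:395]
cv2.imwrite("pics/t12.png",cv2.resize(im,None,fx=4.4,fy=4.4,interpolation=cv2.INTER_CUBIC))
E
```

```text
17.85 [ 0.5823 -0.103   0.0273] xaxis yaw 0.402 z [-0.002  -0.0054 -1.    ] [-0.295  0.561 -0.22   0.791 -0.006  0.873] [ -5.97 -13.93   3.  ] [-2.71  1.13  0.32] 0.014715744389138575
```

View pics/wrist12.png

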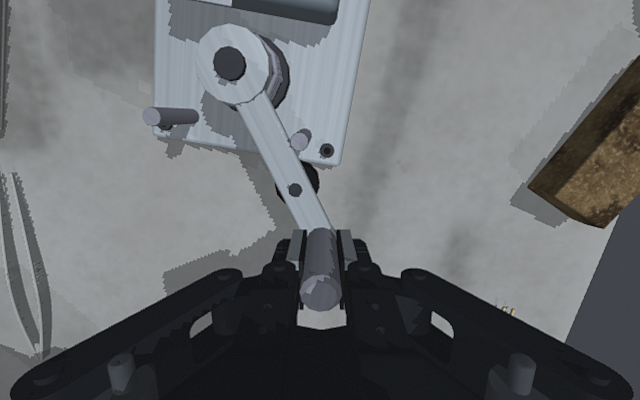

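View pics/t12.png

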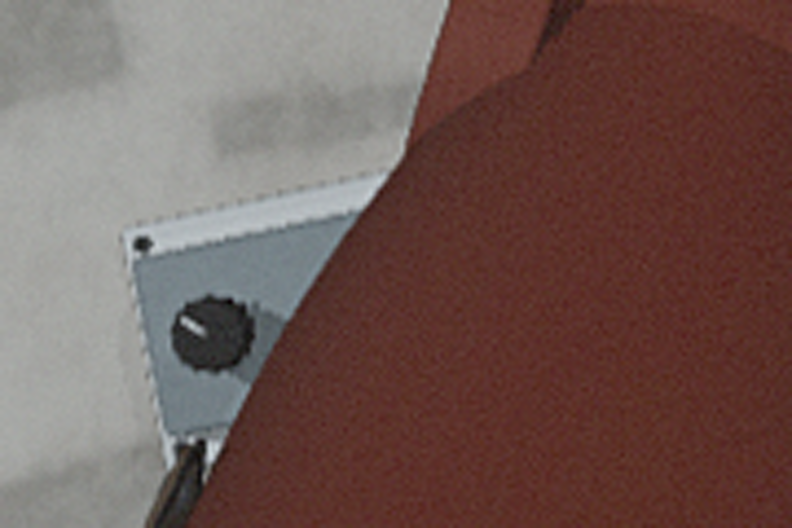

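The bar appears to bear on the forward stop at (300,140). I'll check the angle numerically.

```bash
python3 - <<'E'
from h import *
for n,h,b in(("wrist11",(466,110),(364,205)),("wrist12",(229,63),(294,190))):
    D=np.load(n+".npz");K,R,t,d=D["K"],D["R"],D["t"],D["d"]
    def pt(u,v):
        z=d[v,u];c=np.linalg.solve(K,[u*z,v*z,z]);return R.T@(c-t)
    H=pt(*h);B=px2w(K,R,t,*b,.054);H2=px2w(K,R,t,*h,H[2])
    print(n,H.round(4),B.round(4),"ang",np.arctan2(*(B-H2)[[1,0]]))
from bench import env
print(env.get_state()["contact_force"])
E
python3 -c "
import cv2
im=cv2.imread('pics/wrist12.png')[0:260,140:380]
cv2.imwrite('pics/w12.png',cv2.resize(im,None,fx=2.3,fy=2.3,interpolation=cv2.INTER_CUBIC))
im=cv2.imread('pics/side12.png')[130:300,230:450]
cv2.imwrite('pics/s12.png',cv2.resize(im,None,fx=3.5,fy=3.5,interpolation=cv2.INTER_CUBIC))"
```

```text
wrist11 [ 0.511  -0.0385  0.061 ] [ 0.4896 -0.0987  0.054 ] ang -1.912148822834956
wrist12 [ 0.5119 -0.0384  0.0611] [ 0.5588 -0.082   0.054 ] ang -0.7483236632123754
[ -5.59576818 -14.6783191    3.77604622]
```

View pics/w12.png

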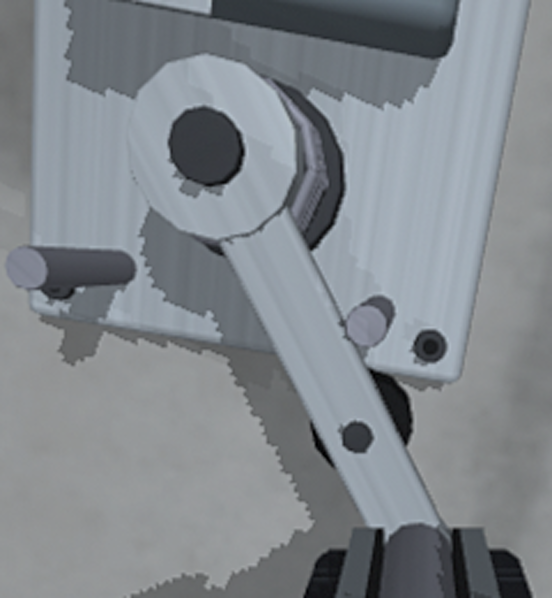

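View pics/s12.png

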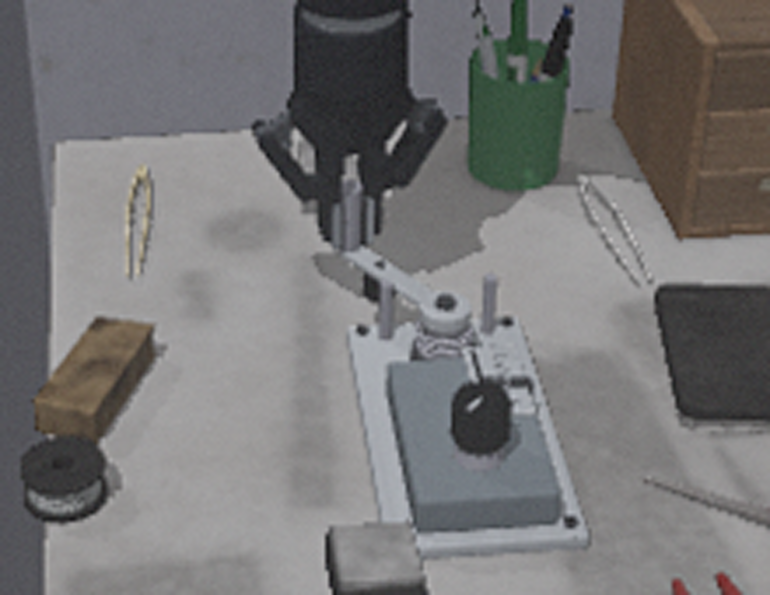

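```bash
python3 -c "
import cv2,numpy as np
a=cv2.imread('pics/wrist10.png')[0:90,340:460];b=cv2.imread('pics/wrist9.png')[140:205,205:295]
cv2.imwrite('pics/f.png',np.hstack([cv2.resize(a,(400,300),interpolation=cv2.INTER_CUBIC),cv2.resize(b,(400,300),interpolation=cv2.INTER_CUBIC)]))"
```

```text
(no output)
```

View pics/f.png

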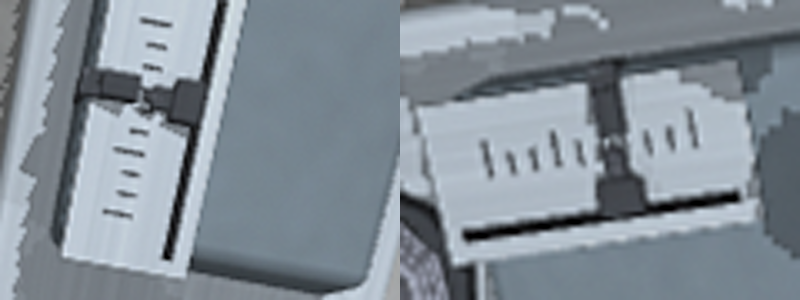

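The pointer stayed in line with the tab after I released the knob: the tip is at (145,97) against the tab's line at (140,92) in the left crop. I'll hand in while holding the arm.

```bash
python3 -c "
from bench import env
print(env.job_done()); s=env.get_state(); print(s['time'],s['position'],s['contact_force'],s['finger_gap'])"
```

```text
the job is handed in; nothing more can be done
None
the job is handed in; nothing more can be done
```

I set the pointer on the tab and swung the sprung arm to its forward stop. I then handed the job in at about 18 s, with the gripper still holding the pin. No verdict was reported.

- **Knob:** I turned it about 1.58 rad clockwise. The wrist camera put the tip within about 0.5 mm of the tab's middle, and it was still in line in two views after I let go of the knob. I did not see the pointer again once the arm was swung.
- **Sprung arm:** It is at about 1.19–1.20 rad by two measurements, and the bar is visibly against the stop. Comparing start and end pictures gave only a 1.16 rad swing, but that is still above the 1.12 limit. The gripper is pushing with about 14 N along the swing, with the pin held at a 15 mm gap.
- **Spool, block and brick:** The spool and brick look undisturbed in the last side view. The block was hidden at the end, but the gripper never came within about 10 cm of it.

**Missed first grip:** My first attempt on the knob closed on air just above it. The cameras showed that the fingertips really end about 36 mm short of the reported tool point when shut, and about 50 mm short when open. I corrected for that in every later grip. Camera positions and gripped positions also differed by 2–3 mm.

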